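# Line up a sample cell with the microscope and take the picture

### The arm

A 6-joint arm with a two-finger parallel gripper is mounted at the origin on the work surface. World frame = base frame: x ahead of the robot, y to its left, z up, the work surface at z = 0. Lengths are in mm, angles in rad, forces in N, time in s.
With the tool pointing down it reaches from about 400 to 925 mm from the base axis. Payload 12.5 kg.
Tool frame: the origin (TCP) lies between the finger pads; the fingertips stand 14 mm ahead of it and the grasp point (between the pads) lies 5 mm behind it; x points along the fingers, y is the direction in which the jaws open and shut, and the axes are right-handed (so a half turn about x gives the same grasp; the last joint's range is limited). The gripper opens to 95 mm and grips with 3 to 60 N. Pads are 20 mm wide; open, the fingers measure 119 mm over their backs; the gripper's body (75 mm by 180 mm) begins 59 mm behind the grasp point.
Start: joints at [-1.393, 0.491, 1.559, -0, 1.092, -0.106], TCP at [175.026, -600.009, 228.661] pointing down, gripper open.
Joint ranges: [-3.1, 3.1], [-0.84, 2.19], [0.05, 2.79], [-1.13, 4.28], [0.06, 2.93], [-2.69, 2.69]. Speed limits (rad/s): [2.22, 2.22, 2.79, 3.14, 3.14, 3.14].

### API

Orientations are given as [roll, pitch, yaw] about the fixed x, y, z axes, in that order (R = Rz(yaw) Ry(pitch) Rx(roll)).
In Python, from cell import env, cams gives the robot as it stands.
- The arm moves only by the tool carry_out, never from a script. Its arguments are lists of equal length, an entry for each row: "grip": the closure, from -1 (fully open) to 1 (shut); "linear": the shift along the tool's x, y, z scaled (see below), a list of three; "turn": the turn about the tool's x scaled (see below). In form: {"grip": [grip, ...], "linear": [[tx, ty, tz], ...], "turn": [turn, ...]}. A call has 1 to 5 rows; each row shifts and turns the commanded pose from where the row before left it, along the tool's axes as they then stand; what a row does not reach is not made up. The controller multiplies each number of a shift by 0.5 m and each number of a turn by 180 degrees. A row lasts 1/10 s, in which the tool goes at most 50 mm and 8.59 degrees, less where a joint would pass 70% of its speed; a pose out of reach is approached as far as the arm can. A call with a number of a shift or a turn outside -1 to 1 is refused whole. A call with a gripper value outside its range is refused whole. The fingers move at their own pace and stop on an object; the grip force is fixed at half the most. Time passes only in rows, so rows that do not move let the fingers close. It gives the time, the measured TCP pose, the force and the opening at its end, in the units of the state.
- env.state(): the state, without advancing time (a new reading comes with each control period).
- cams.read_camera(name): name is "side" or "top" or "wrist"; returns the picture (420x560x3 uint8, blue, green, red); there is no depth.
- cams.camera_info(name): a dict with "fx", "fy", "cx", "cy" (pixels), "view" (4x4, takes a point from world to camera coordinates). Camera axes: x right, y down, z forward; pixel columns grow to the right and rows downward; lengths in mm; the calibration is good to about 2 mm. A picture is of the moment at which its call begins: read the wrist's pose just before it. camera_info takes no time and is no camera call; for the wrist camera it gives the pose at the moment of the call.
- env.job_done(): hands the job in, once; it reports no verdict.
The state is a dict: "t": time; "joints": joint angles; "qvel": joint speeds; "tau": joint torques, N m; "eef_pos": TCP position; "tcp_rot": TCP orientation; "ft_force": force on the tool from outside, world axes, zero at the start; "moment": the same for the moment, N m; "opening": opening from 0.0 (shut) to 1.0 (fully open).
Only numpy, scipy, OpenCV 4.12 (cv2) and the standard library are available. Lean on these libraries where they do the work, as an engineer would, in place of code of your own. Each camera call takes 0.05 s, during which the arm holds its last target. There are 200 camera calls.

### The job

Lift the rectangular windowed sample cell off the bench and set it upright in the shallow pocket near the free end of the swing plate, while the plate is still swung out. Then push on the plate itself (not on the cell) near its free corner so that it turns about its pin until its centre line points straight at the microscope lens, and finally press the capture button on the white controller box and let it come up. Do not bump the lens, and leave everything else where it is.

Things in the scene. Friction and masses are not known exactly. Their poses are not given: they have to be found in the camera images.
- cell_mid (a point): the loose sample cell: black rectangular block, 30 (its x) x 44 (its y) x 46 mm high, with a steel-rimmed round glass window in each of its two 44 mm wide faces (windows look along its x), about 120 g. The point is its centre, 23 mm above its underside; z up. It starts standing on the bench; half a turn about z makes no difference
- pocket (a point): centre of the pocket floor = top face of the swing plate, 36 mm above the bench, 155 mm from the pin. Axes turn with the plate: x along its centre line away from the pin, y across to the left, z up. The pocket is 37 (x) x 51 (y) mm inside, so the cell goes in with its windows looking along the plate; black lips 4 mm high and 4 mm wide frame it
- pivot (a point): axis of the plate's fixed pivot pin, steel with a 24 mm round head rising to 60 mm above the bench; the point is level with the plate's top face (36 mm). Its x and y axes are those of the rig's dark breadboard (12 mm thick, fixed); outside the round bearing at the pin (52 mm across) a 14 mm gap lies between board and plate
- push_corner (a point): the free corner to push. The plate is aluminium, 240 x 90 x 10 mm, from 40 mm behind the pin to 200 mm ahead. This corner is 200 mm ahead, 45 mm right of the centre line (seen from the pin); mid-thickness, 31 mm above the bench (edge spans 26 to 36 mm). Pushing the long edge near it turns the plate anticlockwise from above, always the way to go
- lens_front (a point): centre of the front glass of the fixed horizontal microscope lens, a tube up to 52 mm across, 267 mm from the pin, 60 mm above the bench. x runs along the optical axis from the pin outward through the lens: the plate is lined up when the pocket's x axis has this heading. Lens and camera reach 200 mm outward from here, up to 91 mm above the bench
- swing_plate (a joint): heading of the plate relative to the breadboard's x axis, rad, growing anticlockwise from above. Starts 0.6 to 1.4 rad short of the lens. Turns from -0.1 to 2.4 with no stop at the lens; a dragging bearing (about 1.5 N at the corner) keeps it where it is left. If pushed too far, the other long edge can be pushed back
- capture_top (a point): centre of the top of the capture button, a black round push button 26 mm across in a grey collar on the white controller box (120 x 140 x 50 mm, fixed); the button top is 72 mm above the bench
- capture (a joint): travel of the button, m: 0 up, 0.006 fully down, spring return, 5 N to press fully; it counts as pressed beyond 0.004
- cell: the sample cell itself, origin at the centre of its underside
- lens: the lens and its camera, a fixed part; origin under the pivot pin at bench height
- round_cell: spare round cell, black cylinder 40 mm across and 40 high with a round window on top; looks a little like the sample cell but is round; leave it
- bottle: small amber screw-top jar, 38 mm across, 62 high; leave it
- driver: screwdriver, 150 mm long, lying on the rig's breadboard; leave it
- slide_box: white slide box 80 x 35 x 30 mm; leave it
- mouse: black computer mouse, 95 x 56 mm, 34 high; leave it
- beaker: empty glass beaker, 68 mm across, 90 high; leave it
Things that resemble listed ones, but are neither listed nor needed, are in the scene too. Leave any green or yellow look-alike of the cell alone.

How it is judged (in metres and radians):
On the way, in this order (a step that is already met when the one before it is completed fails the run):
1. the cell stands in the pocket, let go, the plate still swung out (x of cell_mid in the frame of pocket between -0.006 and 0.006 m and y of cell_mid in the frame of pocket between -0.006 and 0.006 m and z of cell_mid in the frame of pocket between 0.019 and 0.027 m and angle between cell_mid's own z axis and vertical below 0.12 rad and angle between the x axis of cell_mid and the x axis of pocket, either way round below 0.35 rad and contact force between the fingers and cell below 0.2 N and angle between the x axis of pocket and the x axis of lens_front, either way round above 0.4 rad), for 0.2 s.
2. the plate, carrying the cell, points at the lens and is still (x of cell_mid in the frame of pocket between -0.006 and 0.006 m and y of cell_mid in the frame of pocket between -0.006 and 0.006 m and z of cell_mid in the frame of pocket between 0.019 and 0.027 m and angle between cell_mid's own z axis and vertical below 0.12 rad and angle between the x axis of cell_mid and the x axis of pocket, either way round below 0.35 rad and contact force between the fingers and cell below 0.2 N and angle between the x axis of pocket and the x axis of lens_front, either way round below 0.06 rad and velocity of joint swing_plate between -0.03 and 0.03 rad/s), for 0.3 s.
3. the capture button is pressed with the plate in line (all of step 2 and value of joint capture above 0.004 m), for 0.05 s.
At the end, for the whole second after the job is handed in: The plate's centre line points at the lens within 0.06 rad (3.4 degrees) and is still; the cell stands upright in the pocket (centre within 6 mm along and across, sitting on the floor, windows along the plate), untouched and at rest; the capture button has been pressed and is up again (all of step 2 and value of joint capture below 0.0015 m and linear speed of cell below 0.02 m/s).
It fails at once if the plate is brought round by the cell instead of by the plate (fingers press the cell with more than 2 N while the plate is between 0.07 and 0.4 rad of the lens) (contact force between the fingers and cell above 2 N and angle between the x axis of pocket and the x axis of lens_front, either way round between 0.07 and 0.4 rad).
It fails at once if the lens is bumped (over 5 N) (contact force between anything else and lens above 5 N).
It fails at once if a bystander is moved by more than 30 mm (distance of any of round_cell, bottle, driver, slide_box, mouse, beaker from where it was at the start of the episode above 0.03 m).
It also fails if it takes over 64 s, if anything falls off the work surface, if the arm or the gripper's body presses on something with over 40 N, if the wrist force passes 120 N, or if a joint passes its speed limit or range.

## Working session

There is one attempt and no reset: what is moved stays moved. The work goes in short steps, Python scripts to look and compute and a tool call to move; the robot and the scene stay as the last step left them, time stands still between calls to the robot, and variables do not carry over. Pictures are saved under pics/ and viewed, about 8 in all and at most 12, crops included, and the job is handed in when it is done.

Besides the shell and the picture viewer there is one more tool, called after "Emit:" as a command line: name --pt "numbers of a row" for each row, then --argument value for the rest. carry_out: Moves the arm, as the interface text tells. Shifts and turns lie within -1 to 1; 1 stands for 0.5 m of shift or 180 degrees of turn. Its arguments: {"type":"object","properties":{"grip":{"type":"array"},"linear":{"type":"array"},"turn":{"type":"array"}},"required":["grip","linear","turn"]}

```bash
ls; mkdir -p pics; python3 - <<'E'
from cell import env,cams
import cv2,numpy as np
for n in("top","side"):
    im=cams.read_camera(n); cv2.imwrite(f"pics/{n}0.png",im)
    i=cams.camera_info(n); print(n,i["fx"],i["fy"],i["cx"],i["cy"],np.round(i["view"],3).tolist())
print(env.state())
E
```

```text
pics
top 534.718168351957 534.718168351957 282.19060807631195 205.77849740875922 [[-0.019, -1.0, 0.01, 29.33], [-0.994, 0.018, -0.106, 531.627], [0.106, -0.012, -0.994, 1357.343], [0.0, 0.0, 0.0, 1.0]]
side 471.69659376593285 471.69659376593285 288.58554599915965 204.5924762029375 [[-0.815, -0.58, -0.022, 427.294], [-0.313, 0.471, -0.825, 231.744], [0.488, -0.665, -0.565, 1241.471], [0.0, 0.0, 0.0, 1.0]]
{'t': 0.1, 'joints': array([-1.39260816e+00,  4.91487411e-01,  1.55936991e+00, -2.36774235e-05,
        1.09168288e+00, -1.05574689e-01]), 'qvel': array([ 0.0018472 , -0.00273038, -0.00159497,  0.00141053, -0.00043042,
        0.00099365]), 'tau': array([ 3.22052409e-03, -6.13621473e+01, -2.58606219e+01,  6.94017252e-02,
        4.70313686e-02, -6.53581901e-05]), 'eef_pos': array([ 174.97941785, -599.80964747,  228.13395232]), 'tcp_rot': array([-1.65421101,  1.56984855,  1.77115543]), 'ft_force': array([ 1.05759028, -0.07131224, -0.83324333]), 'moment': array([-0.01678126,  0.01391745, -0.04649736]), 'opening': 0.9981102443392557}
```

View pics/top0.png

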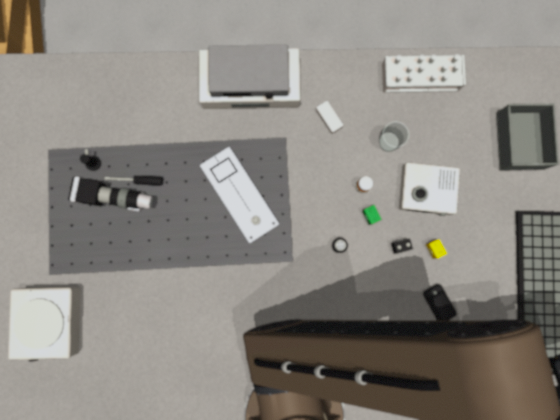

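View pics/side0.png

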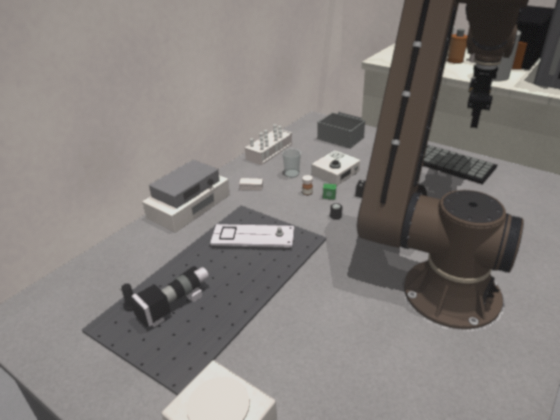

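Candidates for the cell in the top view: the black block with two rims at (402,245), the round spare at (340,245), the green look-alike at (372,214), the yellow look-alike at (437,249) and the mouse at (440,302). By the description I choose (402,245), and will check it in a close crop.

```bash
cat > h.py <<'E'
from cell import env,cams
import cv2,numpy as np
from scipy.spatial.transform import Rotation as R
def ray(info,u,v):
    V=np.array(info["view"]);c=-V[:3,:3].T@V[:3,3]
    d=V[:3,:3].T@np.array([(u-info["cx"])/info["fx"],(v-info["cy"])/info["fy"],1]);return c,d/np.linalg.norm(d)
def atz(info,u,v,z):
    c,d=ray(info,u,v);return c+d*(z-c[2])/d[2]
def proj(info,p):
    V=np.array(info["view"]);q=V[:3,:3]@np.array(p,float)+V[:3,3]
    return np.array([info["fx"]*q[0]/q[2]+info["cx"],info["fy"]*q[1]/q[2]+info["cy"]])
def tri(*rays):
    A=sum(np.eye(3)-np.outer(d,d) for c,d in rays);b=sum((np.eye(3)-np.outer(d,d))@c for c,d in rays)
    p=np.linalg.solve(A,b);return p,[round(float(np.linalg.norm(np.cross(p-c,d))),1) for c,d in rays]
def toolrot():return R.from_euler('xyz',env.state()['tcp_rot']).as_matrix()
def shift(target,yaw_open=None):
    """scaled shift in tool axes, and turn to bring jaw axis to yaw_open"""
    s=env.state();T=toolrot();d=T.T@(np.array(target)-s['eef_pos'])
    out=np.round(d/500,4)
    t=None
    if yaw_open is not None:
        a=np.arctan2(T[1,1],T[0,1]);e=(yaw_open-a+np.pi/2)%np.pi-np.pi/2
        t=-e/np.pi if T[2,0]<0 else e/np.pi   # tool x points down
    return out,t
E
python3 - <<'E'
from h import *
t=cv2.imread("pics/top0.png");w=cams.read_camera("wrist");cv2.imwrite("pics/wrist0.png",w)
ci=cams.camera_info("top")
for n,u,v,z in(("cell",402,245,40),("pocket",224,169,36),("pin",256,220,60),("lens",152,201,60),("btn",420,193,72),("round",340,245,40),("corner",233,148,36)):print(n,np.round(atz(ci,u,v,z)))
wi=cams.camera_info("wrist");print(wi["fx"],wi["cx"],wi["cy"],np.round(wi["view"],3).tolist()); print(np.round(toolrot(),2).tolist())
o=np.zeros((600,800,3),np.uint8)
o[:480,:440]=cv2.resize(t[140:260,190:300],None,fx=4,fy=4,interpolation=2)
o[:180,450:770]=cv2.resize(t[225:270,380:460],None,fx=4,fy=4,interpolation=2)
o[190:452,450:800]=cv2.resize(w,(350,262))
cv2.imwrite("pics/c1.png",o)
E
```

```text
cell [ 425. -284.   40.]
pocket [630. 169.  36.]
pin [494.  87.  60.]
lens [547. 349.  60.]
btn [ 554. -328.   72.]
round [ 428. -126.   40.]
corner [685. 145.  36.]
367.735299012431 284.069510122721 209.52878587445625 [[0.28, -0.96, -0.001, -624.668], [-0.921, -0.268, 0.284, -30.636], [-0.273, -0.078, -0.959, 392.2], [0.0, 0.0, 0.0, 1.0]]
[[-0.0, 0.28, -0.96], [0.0, -0.96, -0.28], [-1.0, -0.0, -0.0]]
```

View pics/c1.png

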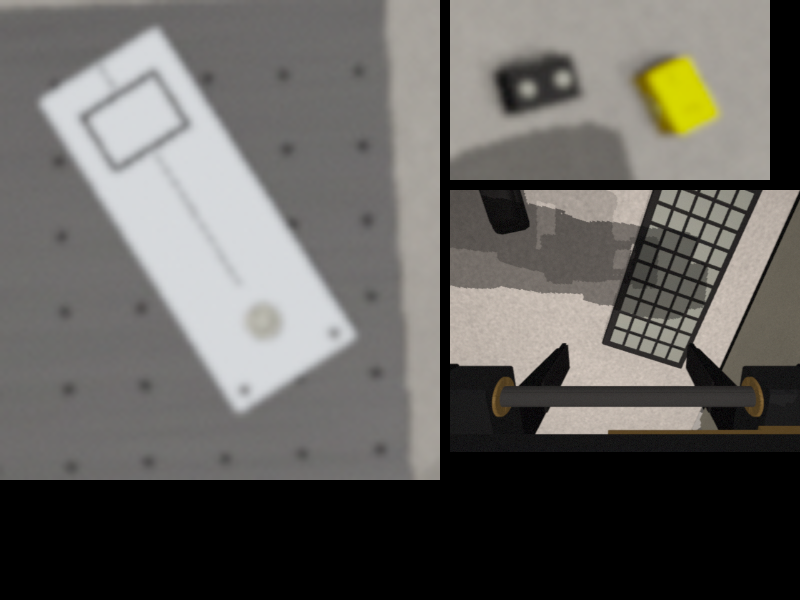

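The crop shows a black rectangular block of about 50x30 mm, with two light ports on top. It is the only black rectangular candidate, since the round spare is at (340,245). I'll move the wrist camera over it to check and measure.

Emit:
carry_out --grip '[-1,-1,-1,-1,-1]' --pt "0 -0.046 -0.066" --pt "0 -0.046 -0.066" --pt "0 -0.046 -0.066" --pt "0 -0.046 -0.066" --pt "0 -0.046 -0.066" --turn '[0,0,0,0,0]'

```text
t: 0.65
eef_pos: [301.9, -442.0, 228.5]
tcp_rot: [-1.411, 1.571, 2.014]
ft_force: [1.1, -0.8, 0.5]
opening: 1.002
```

Emit:
carry_out --grip '[-1,-1,-1,-1,-1]' --pt "0 -0.046 -0.066" --pt "0 -0.046 -0.066" --pt "0 -0.046 -0.066" --pt "0 -0.046 -0.066" --pt "0 -0.046 -0.066" --turn '[0,0,0,0,0]'

```text
t: 1.15
eef_pos: [428.2, -285.4, 228.6]
tcp_rot: [1.218, 1.571, -1.64]
ft_force: [-0.1, -0.7, -0.2]
opening: 1.001
```

Emit:
carry_out --grip '[-0.5,-0.5]' --pt "0 0 0" --pt "0 0 0" --turn '[0,0]'

```text
t: 1.35
eef_pos: [427.7, -286.3, 228.5]
tcp_rot: [-0.1, 1.571, -2.956]
ft_force: [-1.0, -0.4, -0.9]
opening: 0.884
```

```bash
python3 - <<'E'
from h import *
s=env.state();print(s['t'],s['eef_pos'],s['tcp_rot'],s['opening'])
wi=cams.camera_info("wrist")
w=cams.read_camera("wrist");cv2.imwrite("pics/wrist1.png",w);np.save("w1.npy",wi,allow_pickle=True)
t=cams.read_camera("top");cv2.imwrite("pics/top1.png",t)
E
```

```text
1.35 [ 427.71982797 -286.25250667  228.532502  ] [-0.10046086  1.57053131 -2.95619397] 0.8840983715722015
```

View pics/wrist1.png

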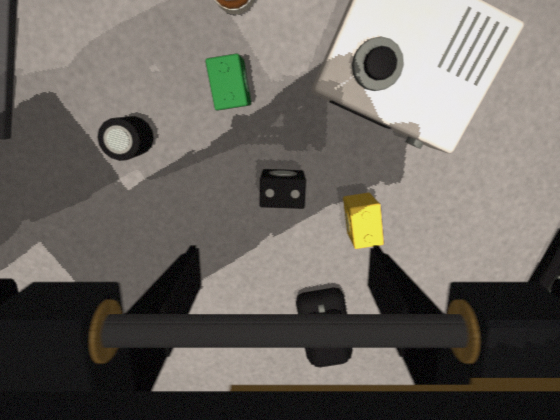

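The wrist view shows the cell at (283,188). It is black and rectangular, with the rimmed window in its upper face at (285,173) and two ports on top. The round spare is at (124,137), green at (228,82), yellow at (364,220) and the capture button at (380,63). Next I'll get its sub-pixel outline.

```bash
python3 - <<'E'
from h import *
w=cv2.imread("pics/wrist1.png");wi=np.load("w1.npy",allow_pickle=True).item()
g=cv2.cvtColor(w,cv2.COLOR_BGR2GRAY)
c=g[155:222,245:320];m=(c<48).astype(np.uint8)
n,l,st,ce=cv2.connectedComponentsWithStats(m);k=1+st[1:,4].argmax()
f=cv2.morphologyEx((l==k).astype(np.uint8),cv2.MORPH_CLOSE,np.ones((9,9)))
cs=cv2.findContours(f,0,2)[0];C=max(cs,key=cv2.contourArea)[:,0]+[245,155]
print(st[k],cv2.minAreaRect(C.astype(np.float32)),cv2.approxPolyDP(C,3,True)[:,0].tolist())
# dots
d=((c>90)&(f>0)).astype(np.uint8)
n,l,st,ce=cv2.connectedComponentsWithStats(d)
for a,b in zip(st[1:],ce[1:]):
    if a[4]>4:print("dot",a[4],np.round(b+[245,155],1),np.round(atz(wi,*(b+[245,155]),46),1))
# fit by reprojection: x,y,yaw of box to silhouette
from scipy.optimize import minimize
def hull(p):
    a=p[2];P=[]
    for z in(0,46):
        for sx in(-15,15):
            for sy in(-22,22):P.append(proj(wi,[p[0]+sx*np.cos(a)-sy*np.sin(a),p[1]+sx*np.sin(a)+sy*np.cos(a),z]))
    return cv2.convexHull(np.array(P,np.float32))
S=8
def iou(p):
    A=np.zeros((67*S,75*S),np.uint8);cv2.fillConvexPoly(A,((hull(p)[:,0]-[245,155]+.5)*S).astype(np.int32),1)
    B=cv2.resize(f,None,fx=S,fy=S,interpolation=0);return -np.sum(A&B)/np.sum(A|B)
r=min((minimize(iou,[427,-284,np.deg2rad(y)],method="Nelder-Mead",options=dict(initial_simplex=[[427,-284,np.deg2rad(y)],[435,-284,np.deg2rad(y)],[427,-276,np.deg2rad(y)],[427,-284,np.deg2rad(y+8)]])) for y in(5,15,0)),key=lambda r:r.fun)
print("cell",r.x[:2],np.rad2deg(r.x[2]),r.fun)
T=toolrot();print("jaw yaw",np.rad2deg(np.arctan2(T[1,1],T[0,1])))
# top cam cross-check
t=cv2.imread("pics/top0.png");ti=cams.camera_info("top");gg=cv2.cvtColor(t,6)[232:258,388:416]
ys,xs=np.where(gg<60);print("top centroid",xs.mean()+388,ys.mean()+232,"pred",proj(ti,[*r.x[:2],25]))
E
```

```text
[  15   14   46   40 1441] ((282.2598876953125, 188.22357177734375), (45.29255294799805, 38.332698822021484), 2.045408248901367) [[263, 169], [261, 206], [303, 207], [305, 179], [301, 170]]
dot 12 [283.5 174. ] [ 442.8 -281.3   46. ]
dot 50 [269.5 192.6] [ 421.9 -273.6   46. ]
dot 50 [294.6 193.6] [ 427.7 -296.7   46. ]
cell [ 435.44255249 -268.10595473] 16.354561820945698 104992993959472.39
jaw yaw -73.76611549049612
top centroid 399.38461538461536 245.44230769230768 pred [394.15568221 241.09269312]<stdin>:25: RuntimeWarning: overflow encountered in scalar negative
```

```bash
python3 - <<'E'
from h import *
from scipy.optimize import minimize
w=cv2.imread("pics/wrist1.png");wi=np.load("w1.npy",allow_pickle=True).item();ti=cams.camera_info("top")
print("dots tri",tri(ray(wi,282.05,193.1),ray(ti,403.75,245.6)))
c=cv2.cvtColor(w,6)[155:222,245:320];m=(c<48).astype(np.uint8)
n,l,st,ce=cv2.connectedComponentsWithStats(m);k=1+st[1:,4].argmax()
f=cv2.morphologyEx((l==k).astype(np.uint8),cv2.MORPH_CLOSE,np.ones((9,9)))
S=8;B=cv2.resize(f,None,fx=S,fy=S,interpolation=0)
def iou(p):
    a=np.deg2rad(p[2]);P=[proj(wi,[p[0]+x*np.cos(a)-y*np.sin(a),p[1]+x*np.sin(a)+y*np.cos(a),z]) for x in(-15,15) for y in(-22,22) for z in(0,46)]
    H=cv2.convexHull(np.array(P,np.float32))[:,0]
    A=np.zeros_like(B);cv2.fillConvexPoly(A,((H-[245,155]+.5)*S).astype(np.int32),1)
    return -float((A&B).sum())/float((A|B).sum())
for y in(8,16):
    r=minimize(iou,[425,-285,y],method="Nelder-Mead",options=dict(initial_simplex=[[425,-285,y],[432,-285,y],[425,-278,y],[425,-285,y+8]]));print(r.x,r.fun)
s,t=shift([424.8,-285.2,150],np.deg2rad(-75.5));print(s,t)
E
```

```text
dots tri (array([ 423.627598  , -286.49528275,   44.54058249]), [1.5, 1.5])
[ 425.25506326 -285.26702127   14.10315656] -0.9355774662353001
[ 425.07759161 -285.09788424   13.7799214 ] -0.9364596629800649
[ 0.1571 -0.0054  0.003 ] 0.009632691719465982
```

Both methods agree: the cell is at (425,-285), yaw 14°, with its ports at 44.5 mm (46 expected). I'll descend to TCP z=25 with a 2° turn.

Emit:
carry_out --grip '[-0.5,-0.5,-0.5,-0.5,-0.5]' --pt "0 -0.0035 0.0046" --pt "0.08 0 0" --pt "0.08 0 0" --pt "0.08 0 0" --pt "0.08 0 0" --turn '[0.012,0,0,0,0]'

```text
t: 1.95
eef_pos: [423.9, -287.0, 67.3]
tcp_rot: [2.033, 1.57, -0.865]
ft_force: [1.4, -0.6, 0.1]
opening: 0.75
```

Emit:
carry_out --grip '[-0.5,-0.5,-0.5,-0.5]' --pt "0.029 0 0" --pt "0.029 0 0" --pt "0.029 0 0" --pt "0 0 0" --turn '[0,0,0,0]'

```text
t: 2.35
eef_pos: [423.5, -286.4, 23.7]
tcp_rot: [-0.927, 1.568, 2.458]
ft_force: [-0.1, 0.2, 0.8]
opening: 0.749
```

Emit:
carry_out --grip '[1,1,1,1,1]' --pt "0 0 0" --pt "0 0 0" --pt "0 0 0" --pt "0 0 0" --pt "0 0 0" --turn '[0,0,0,0,0]'

```text
t: 2.85
eef_pos: [424.9, -285.9, 25.7]
tcp_rot: [2.044, 1.57, -0.851]
ft_force: [-1.4, -0.5, 6.5]
opening: 0.459
```

Emit:
carry_out --grip '[1,1,1,1,1]' --pt "0 0 0" --pt "0 0 0" --pt "0 0 0" --pt "0 0 0" --pt "0 0 0" --turn '[0,0,0,0,0]'

```text
t: 3.35
eef_pos: [424.9, -286.0, 25.7]
tcp_rot: [2.006, 1.57, -0.889]
ft_force: [-1.7, -0.4, 6.0]
opening: 0.462
```

Emit:
carry_out --grip '[1,1,1,1,1]' --pt "-0.02 0 0" --pt "-0.08 0 0" --pt "-0.1 0 0" --pt "-0.1 0 0" --pt "-0.1 0 0" --turn '[0,0,-0.035,-0.035,-0.034]'

```text
t: 3.85
eef_pos: [424.3, -285.2, 227.8]
tcp_rot: [1.108, 1.571, -1.456]
ft_force: [0.9, -0.8, -1.7]
opening: 0.46
```

Emit:
carry_out --grip '[1,1,1,1,1]' --pt "0 -0.0544 -0.0696" --pt "0 -0.0544 -0.0696" --pt "0 -0.0544 -0.0696" --pt "0 -0.0544 -0.0696" --pt "0 -0.0544 -0.0696" --turn '[0,0,0,0,0]'

```text
t: 4.35
eef_pos: [497.2, -75.3, 225.8]
tcp_rot: [2.063, 1.57, -0.505]
ft_force: [0.1, -0.4, -1.4]
opening: 0.461
```

Emit:
carry_out --grip '[1,1,1,1,1]' --pt "0 -0.0544 -0.0696" --pt "0 -0.0544 -0.0696" --pt "0 -0.0544 -0.0696" --pt "0 -0.0544 -0.0696" --pt "0 -0.0544 -0.0696" --turn '[0,0,0,0,0]'

```text
t: 4.85
eef_pos: [569.7, 133.4, 225.7]
tcp_rot: [1.849, 1.571, -0.72]
ft_force: [1.2, -1.0, -1.2]
opening: 0.462
```

Emit:
carry_out --grip '[1,1,1]' --pt "0 0 0" --pt "0 0 0" --pt "0 0 0" --turn '[0,0,0]'

```text
t: 5.15
eef_pos: [569.3, 130.7, 225.3]
tcp_rot: [0.035, 1.57, -2.534]
ft_force: [0.4, 0.3, -0.4]
opening: 0.462
```

```bash
python3 - <<'E'
from h import *
s=env.state();print(s['t'],s['eef_pos'],s['joints'],s['opening'])
T=toolrot();print(np.round(T,3).tolist())
wi=cams.camera_info("wrist")
w=cams.read_camera("wrist");cv2.imwrite("pics/wrist2.png",w);np.save("w2.npy",wi,allow_pickle=True)
E
```

```text
5.15 [569.25450648 130.74791083 225.319839  ] [ 1.12806477e-01  4.36232612e-01  1.66576349e+00 -2.81481200e-04
  1.04004690e+00  1.11128075e+00] 0.46228804098218995
[[-0.0, 0.542, -0.841], [-0.0, -0.841, -0.542], [-1.0, 0.0, 0.001]]
```

View pics/wrist2.png

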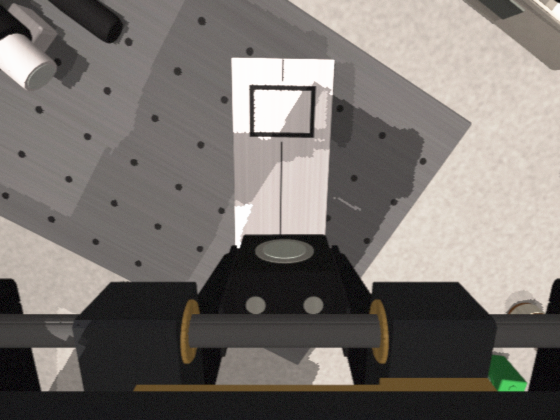

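The wrist view shows the pocket frame centred near (282,111), the plate's free-end corners at (232,58) and (334,60), and the lens at (30,62). The cell hangs in the jaws at (284,280). I'll fit the frame.

```bash
python3 - <<'E'
from h import *
w=cv2.imread("pics/wrist2.png");wi=np.load("w2.npy",allow_pickle=True).item();ti=cams.camera_info("top")
g=cv2.cvtColor(w,6);x0,y0=240,78
c=cv2.resize(g[y0:146,x0:326],None,fx=4,fy=4,interpolation=cv2.INTER_CUBIC)
m=(c<75).astype(np.uint8);n,l,st,ce=cv2.connectedComponentsWithStats(m)
for k in range(1,n):
    if st[k,4]>800:
        print(st[k]/4)
k=1+st[1:,4].argmax();f=(l==k).astype(np.uint8)
cs,h=cv2.findContours(f,cv2.RETR_CCOMP,2)
for z in (40,):
  for C in sorted(cs,key=cv2.contourArea)[-2:]:
    q=cv2.approxPolyDP(C,20,True)[:,0]/4+[x0-.375,y0-.375]
    print("px",np.round(q,1).tolist())
    P=np.array([atz(wi,*p,z)[:2] for p in q]);print(np.round(P,1).tolist(),"mean",P.mean(0),"sides",np.round(np.linalg.norm(P-np.roll(P,-1,0),axis=1),1),"hd",np.round(np.rad2deg(np.arctan2(*(np.roll(P,-1,0)-P)[:,::-1].T)),1), "ctr px",q.mean(0))
# top cam frame centre from crop, + triangulate
print(tri(ray(wi,282,111),ray(ti,223.8-.4,170.1-.4)))
print("top pin",atz(ti,255.75,219.9,60))
# plate side edges in wrist view: (232,58)-(240,235?) 
for a in((232.5,59),(334.5,60),(282,110)):print(atz(wi,*a,36))
# held cell port centres at z ~ TCP z+21
s=env.state();T=toolrot();z=s['eef_pos'][2]+21
for p in((256,306),(313.5,306)):
    q=atz(wi,*p,z);print("port in tool",np.round(T.T@(q-s['eef_pos']),1))
E
```

```text
[  10.      7.5    65.5    52.   2791.75]
px [[252.9, 89.6], [310.6, 90.1], [309.6, 132.4], [253.4, 132.1]]
[[630.9, 202.7], [658.1, 159.6], [627.3, 139.9], [599.7, 183.1]] mean [628.99681456 171.32377303] sides [51.  36.6 51.2 36.8] hd [ -57.7 -147.5  122.5   32.1] ctr px [281.625  111.0625]
px [[250.1, 85.6], [250.1, 135.9], [312.9, 136.4], [314.6, 86.1]]
[[632.4, 206.5], [595.2, 183.9], [625.9, 135.4], [662.8, 158.5]] mean [629.09270411 171.05686786] sides [43.5 57.3 43.6 56.8] hd [-148.7  -57.7   32.   122.4] ctr px [281.9375 111.    ]
(array([629.25219828, 170.98484673,  28.58101751]), [0.1, 0.1])
top pin [494.07032338  87.21778841  60.        ]
[642.89665513 231.20743149  36.        ]
[690.43040567 155.87046985  36.        ]
[630.10458135 171.66242013  36.        ]
port in tool [-21.  -11.6   0.1]
port in tool [-21.   12.3   0.1]
```

The pocket frame measures 51.1 x 36.7 mm at z=40 (51 x 37 given), centred at (629.1,171.2) with heading 32.3°. The cell is centred in the hand. I'll hover over the pocket and re-measure it from this second place.

Emit:
carry_out --grip '[1,1,1,1,1]' --pt "0 -0.0016 -0.072" --pt "0 -0.0016 -0.0725" --pt "0.04 0 0" --pt "0 0 0" --pt "0 0 0" --turn '[0,0.003,0,0,0]'

```text
t: 5.7
eef_pos: [629.2, 170.8, 205.2]
tcp_rot: [-0.273, 1.57, -2.853]
ft_force: [0.1, -0.4, 0.6]
opening: 0.459
```

```bash
python3 - <<'E'
from h import *
s=env.state();print(s['t'],s['eef_pos'])
wi=cams.camera_info("wrist");w=cams.read_camera("wrist");cv2.imwrite("pics/wrist3.png",w)
w2=np.load("w2.npy",allow_pickle=True).item()
u,v=proj(wi,[629.1,171.2,40]);x0,y0=int(u)-55,int(v)-45;print(u,v)
g=cv2.cvtColor(w,6);c=cv2.resize(g[y0:y0+90,x0:x0+110],None,fx=4,fy=4,interpolation=cv2.INTER_CUBIC)
n,l,st,ce=cv2.connectedComponentsWithStats((c<75).astype(np.uint8))
for k in range(1,n):
  if st[k,4]>3000:
    f=(l==k).astype(np.uint8);print(st[k]/4)
    for C in sorted(cv2.findContours(f,cv2.RETR_CCOMP,2)[0],key=cv2.contourArea)[-2:]:
      q=cv2.approxPolyDP(C,20,True)[:,0]/4+[x0-.375,y0-.375]
      P=np.array([atz(wi,*p,40)[:2] for p in q]);print(np.round(q,1).tolist(),P.mean(0),np.round(np.linalg.norm(P-np.roll(P,-1,0),axis=1),1),np.round(np.rad2deg(np.arctan2(*(np.roll(P,-1,0)-P)[:,::-1].T)),1))
      if len(q)==4:
        ctr=proj(wi,[*P.mean(0),40]);print("tri",tri(ray(w2,*proj(w2,[629.03,171.2,40])),ray(wi,*ctr)))
cv2.imwrite("pics/w3c.png",c)
print(shift([629.1,171.2,100],np.deg2rad(-57.7)))
E
```

```text
5.7 [629.17114522 170.84505338 205.24027976]
283.3062179942593 194.75444241889565
[  23.     20.5    65.25   49.   3183.  ]
[[312.6, 174.9], [310.4, 213.6], [254.6, 212.1], [255.1, 173.6]] [629.74702214 171.72807868] [36.  50.9 35.6 50.9] [-149.8  120.6   30.2  -59.1]
tri (array([628.91088482, 171.18311324,  36.02773391]), [0.0, 0.0])
[[250.9, 169.6], [252.1, 217.4], [313.9, 217.6], [315.1, 170.1]] [629.43769855 171.73333258] [44.2 56.6 44.  56.7] [-147.8  -58.1   32.1  121.7]
tri (array([628.89428682, 171.26776852,  37.18679487]), [0.1, 0.1])
[  15.5    85.5    82.75    4.5  1370.5 ]
[[243.1, 237.4], [325.6, 238.4]] [594.55920261 148.29721622] [76.9 76.9] [-58.6 121.4]
(array([ 0.2118, -0.0007,  0.0003]), np.float64(-0.0004575853699010633))
```

Emit:
carry_out --grip '[1,1,1,1,1]' --pt "0.08 -0.0008 0" --pt "0.08 0 0" --pt "0.06 0 0" --pt "0.04 0 0" --pt "0.01 0 0" --turn '[0,0,0,0,0]'

```text
t: 6.25
eef_pos: [628.7, 171.5, 69.0]
tcp_rot: [-0.346, 1.569, -2.925]
ft_force: [-0.3, -0.2, -0.5]
opening: 0.462
```

Emit:
carry_out --grip '[1,1,1,1,1]' --pt "0.006 0 0" --pt "0.005 0 0" --pt "0.0044 0 0" --pt "0 0 0" --pt "0 0 0" --turn '[0,0,0,0,0]'

```text
t: 6.75
eef_pos: [629.6, 172.3, 63.0]
tcp_rot: [2.614, 1.57, 0.035]
ft_force: [0.1, -0.3, -0.7]
opening: 0.461
```

Emit:
carry_out --grip '[1,1,1,1]' --pt "0.0016 0 0" --pt "0.0016 0 0" --pt "0 0 0" --pt "0 0 0" --turn '[0,0,0,0]'

```text
t: 7.15
eef_pos: [629.5, 172.3, 61.7]
tcp_rot: [2.615, 1.57, 0.037]
ft_force: [-2.3, -0.6, 6.4]
opening: 0.462
```

Contact came at z=61.7, exactly where the floor should be. I'll release and back off upward.

Emit:
carry_out --grip '[-0.5,-0.5,-0.5,-0.5,-0.5]' --pt "0 0 0" --pt "0 0 0" --pt "0 0 0" --pt "0 0 0" --pt "0 0 0" --turn '[0,0,0,0,0]'

```text
t: 7.65
eef_pos: [629.4, 172.2, 60.7]
tcp_rot: [0.25, 1.571, -2.328]
ft_force: [0.4, 0.5, 1.0]
opening: 0.744
```

Emit:
carry_out --grip '[-0.5,-0.5,-0.5,-0.5,-0.5]' --pt "-0.03 0 0" --pt "-0.06 0 0" --pt "-0.08 0 0" --pt "-0.09 0 0" --pt "-0.06 0 0" --turn '[0,0,0,0,0]'

```text
t: 8.15
eef_pos: [629.8, 172.4, 225.3]
tcp_rot: [2.724, 1.567, 0.145]
ft_force: [-0.6, 0.0, -0.1]
opening: 0.751
```

```bash
python3 - <<'E'
from h import *
s=env.state();print(s['t'],s['eef_pos'],s['opening'])
wi=cams.camera_info("wrist");w=cams.read_camera("wrist");cv2.imwrite("pics/wrist4.png",w);np.save("w4.npy",wi,allow_pickle=True)
E
```

```text
8.15 [629.7627796  172.35027361 225.27203969] 0.751057616144055
```

View pics/wrist4.png

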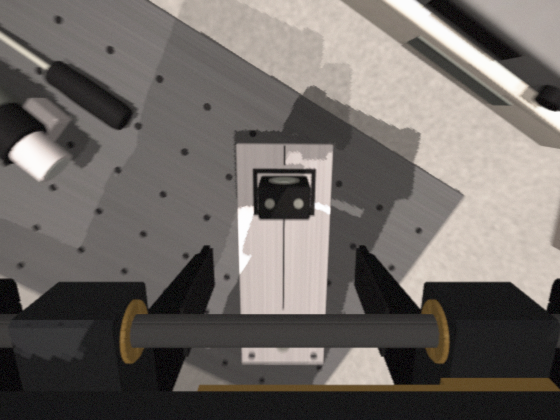

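The wrist view shows the cell standing in the frame. Its ports are at (269,203) and (298,203), the lip frame's top edge is at row 170, and the plate's free end is at row 143. Next I'll check the seating numerically and look at the lens and the surroundings of the push path.

```bash
python3 - <<'E'
from h import *
w=cv2.imread("pics/wrist4.png");wi=np.load("w4.npy",allow_pickle=True).item();ti=cams.camera_info("top")
for p,z in(((269,203.5),82),((298,203.5),82),((236,143),36),((332,144),36),((242,363),36),((325,363),36)):print(p,np.round(atz(wi,*p,z),1))
for n,p,z in(("machL",(200,105),0),("machR",(300,104),0),("drv end",(163,181),20),("lensfront",(153,202),60),("lensback",(72,188),60)):print(n,np.round(atz(ti,*p,z),1))
t=cv2.imread("pics/top1.png")
o=np.zeros((600,800,3),np.uint8)
o[:330,:500]=cv2.resize(t[160:226,60:160],None,fx=5,fy=5,interpolation=2)
o[340:600,:360]=cv2.resize(w[75:205,0:180],None,fx=2,fy=2)
s=cv2.imread("pics/side0.png");o[340:600,370:770]=cv2.resize(s[255:320,120:220],None,fx=4,fy=4,interpolation=2)
cv2.imwrite("pics/c2.png",o)
E
```

```text
(269, 203.5) [622.2 181.9  82. ]
(298, 203.5) [635.3 161.2  82. ]
(236, 143) [643.9 233.3  36. ]
(332, 144) [690.7 157.3  36. ]
(242, 363) [437.6 105.7  36. ]
(325, 363) [486.8  27.4  36. ]
machL [812.  235.3   0. ]
machR [810.5 -34.2   0. ]
drv end [603.7 329.6  20. ]
lensfront [544.2 346.1  60. ]
lensback [583.5 550.7  60. ]
```

View pics/c2.png

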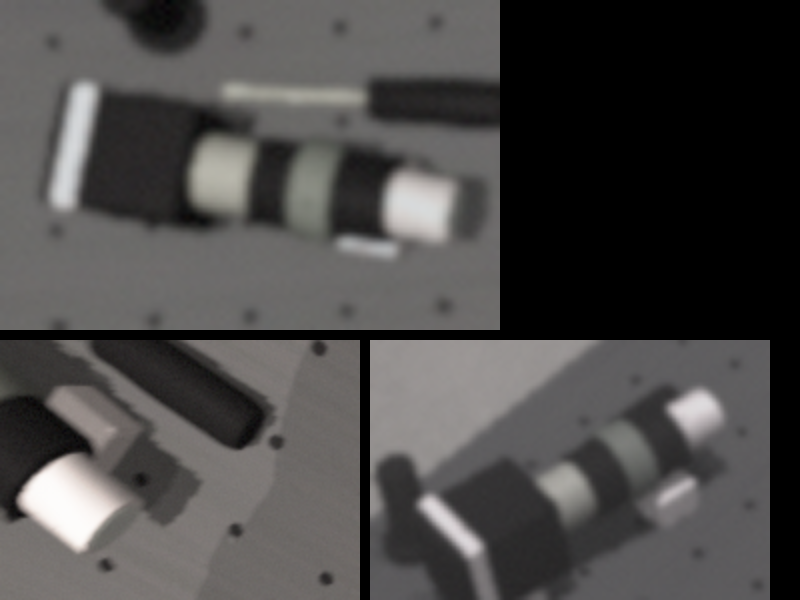

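The cell is at (628.8,171.6) with yaw 32.3°, against the pocket at (629.2,171.4), so it is seated. The pin comes out at (497.5,88.6). The white lens front is at top-view pixel (150.3,202.5), which gives about (543,352), 268 mm from the pin (267 given). The lens heading is therefore about 80°, and the plate is at 32.1°. I'll close the jaws and go down beside the free corner.

Emit:
carry_out --grip '[1,1,1,1,1]' --pt "0 0.073 -0.028" --pt "0 0.073 -0.028" --pt "0.06 0 0" --pt "0.06 0 0" --pt "0.06 0 0" --turn '[0,0,0,0,0]'

```text
t: 8.7
eef_pos: [692.2, 125.2, 130.6]
tcp_rot: [2.589, 1.57, 0.01]
ft_force: [0.3, 0.5, -0.0]
opening: 0.385
```

Emit:
carry_out --grip '[1,1,1,1,1]' --pt "0 0 0" --pt "0 0 0" --pt "0 0 0" --pt "0 0 0" --pt "0 0 0" --turn '[0,0,0,0,0]'

```text
t: 9.2
eef_pos: [692.4, 125.6, 132.2]
tcp_rot: [2.609, 1.569, 0.031]
ft_force: [0.5, 0.0, 0.1]
opening: 0.014
```

```bash
python3 - <<'E'
from h import *
s=env.state();print(s['t'],s['eef_pos'],s['opening'],s['joints'])
P=np.array([497.5,88.6]);a=np.deg2rad(32.1);c,sn=np.cos(a),np.sin(a);d=s['eef_pos'][:2]-P
print("plate coords",c*d[0]+sn*d[1],-sn*d[0]+c*d[1]);T=toolrot();print("jaw",np.rad2deg(np.arctan2(T[1,1],T[0,1])))
w4=np.load("w4.npy",allow_pickle=True).item();ti=cams.camera_info("top")
q,e=tri(ray(w4,55,162.5),ray(ti,150.3,202.5));print("lens",q,e,np.rad2deg(np.arctan2(*(q[:2]-P)[::-1])),np.linalg.norm(q[:2]-P))
E
```

```text
9.2 [692.41179858 125.5946398  132.20211099] 0.013878982683513365 [ 8.56906949e-02  6.96321880e-01  1.44062132e+00 -1.23542023e-04
  1.00274320e+00  1.09305009e+00]
plate coords 184.7729563552489 -72.2368825462581
jaw -57.71368524559511
lens [544.83392108 357.31259963  53.85484802] [3.1, 3.1] 80.00979411094366 272.84970457532637
```

Emit:
carry_out --grip '[1,1,1,1,1]' --pt "0.06 0 0" --pt "0.06 0 0" --pt "0.04 0 0" --pt "0.02 0 0" --pt "0 0 0" --turn '[0,0,0,0,0]'

```text
t: 9.7
eef_pos: [691.7, 125.5, 40.1]
tcp_rot: [-0.423, 1.569, -3.001]
ft_force: [-0.5, -0.3, -0.4]
opening: 0.005
```

Emit:
carry_out --grip '[1,1,1,1,1]' --pt "0 -0.012 0" --pt "0 -0.006 0" --pt "0 -0.004 0" --pt "0 -0.004 0" --pt "0 -0.004 0" --turn '[0,0,0,0,0]'

```text
t: 10.2
eef_pos: [684.0, 138.4, 41.2]
tcp_rot: [2.501, 1.57, -0.077]
ft_force: [0.6, -0.8, -0.5]
opening: -0.0
```

Emit:
carry_out --grip '[1,1,1,1,1]' --pt "0 -0.0065 -0.002" --pt "0 -0.013 -0.004" --pt "0 -0.013 -0.004" --pt "0 -0.013 -0.004" --pt "0 -0.013 -0.004" --turn '[-0.0055,-0.011,-0.011,-0.011,-0.011]'

```text
t: 10.7
eef_pos: [674.0, 167.7, 40.8]
tcp_rot: [0.349, 1.571, -2.07]
ft_force: [-0.4, -2.0, 2.5]
opening: 0.004
```

Emit:
carry_out --grip '[1,1,1,1,1]' --pt "0 -0.013 -0.004" --pt "0 -0.013 -0.004" --pt "0 -0.013 -0.004" --pt "0 -0.013 -0.004" --pt "0 -0.0065 -0.002" --turn '[-0.011,-0.011,-0.011,-0.011,-0.0055]'

```text
t: 11.2
eef_pos: [659.7, 194.9, 40.8]
tcp_rot: [0.548, 1.571, -1.717]
ft_force: [0.2, -2.4, 1.5]
opening: 0.003
```

```bash
python3 - <<'E'
from h import *
s=env.state();P=np.array([497.5,88.6]);d=s['eef_pos'][:2]-P;T=toolrot()
j=np.rad2deg(np.arctan2(T[1,1],T[0,1]))+90
print(s['t'],s['eef_pos'],"jaw+90",j,"r",np.linalg.norm(d),"plate est",np.rad2deg(np.arctan2(d[1],d[0]))+np.rad2deg(np.arcsin(57/np.linalg.norm(d))))
wi=cams.camera_info("wrist");w=cams.read_camera("wrist");np.save("w5.npy",wi,allow_pickle=True)
cv2.imwrite("pics/wrist5.png",w);cv2.imwrite("pics/side5.png",cams.read_camera("side"))
cv2.imwrite("pics/top5.png",cams.read_camera("top"))
s=cv2.imread("pics/side5.png");t=cv2.imread("pics/top5.png")
o=np.zeros((600,800,3),np.uint8);o[:300,:400]=cv2.resize(w,(400,300));o[:300,400:]=cv2.resize(s[170:320,120:320],(400,300));o[300:,:400]=cv2.resize(t[120:270,100:300],(400,300))
cv2.imwrite("pics/c5.png",o)
E
```

```text
11.2 [659.68826555 194.93975005  40.81456676] jaw+90 50.25551849078393 r 193.94116613807546 plate est 50.342904736383076
```

View pics/c5.png

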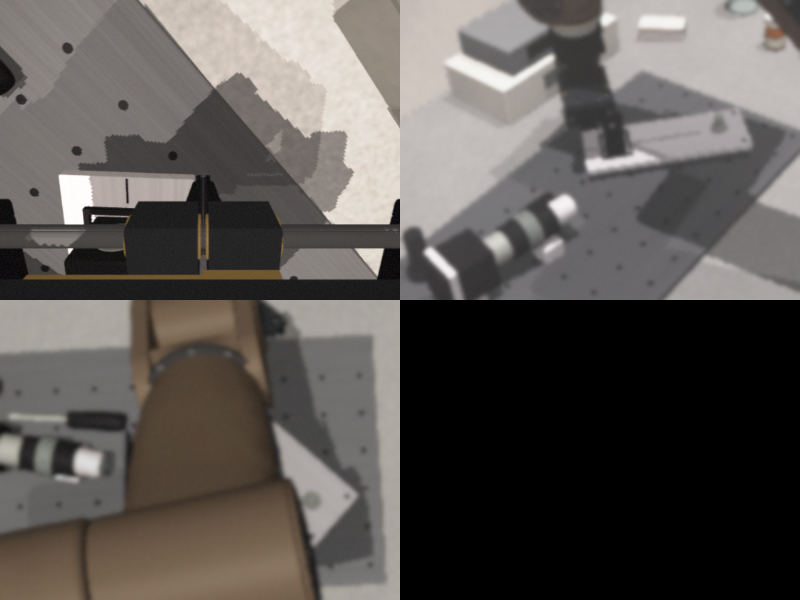

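The wrist view shows the closed fingers against the plate's right edge and the cell still framed. The plate estimate is 50.3°, with the lens well clear. I'll continue.

Emit:
carry_out --grip '[1,1,1,1,1]' --pt "0 -0.0065 -0.002" --pt "0 -0.013 -0.004" --pt "0 -0.013 -0.004" --pt "0 -0.013 -0.004" --pt "0 -0.013 -0.004" --turn '[-0.0055,-0.011,-0.011,-0.011,-0.011]'

```text
t: 11.85
eef_pos: [641.4, 219.3, 40.8]
tcp_rot: [0.206, 1.571, -1.903]
ft_force: [0.9, -1.7, 0.8]
opening: 0.007
```

Emit:
carry_out --grip '[1,1,1,1,1]' --pt "0 -0.013 -0.004" --pt "0 -0.013 -0.004" --pt "0 -0.013 -0.004" --pt "0 -0.013 -0.004" --pt "0 -0.0065 -0.002" --turn '[-0.011,-0.011,-0.011,-0.011,-0.0055]'

```text
t: 12.35
eef_pos: [619.6, 240.8, 40.9]
tcp_rot: [-0.264, 1.571, -2.217]
ft_force: [0.6, -1.4, 0.5]
opening: -0.0
```

Emit:
carry_out --grip '[1,1,1,1,1]' --pt "0 -0.013 -0.004" --pt "0 -0.013 -0.004" --pt "0 -0.01 -0.003" --pt "0 0 0" --pt "0 0 0" --turn '[-0.011,-0.011,-0.008,0,0]'

```text
t: 12.85
eef_pos: [604.9, 251.8, 40.7]
tcp_rot: [-1.24, 1.57, -3.102]
ft_force: [-0.0, 0.2, 0.1]
opening: 0.005
```

```bash
python3 - <<'E'
from h import *
s=env.state();P=np.array([497.5,88.6]);d=s['eef_pos'][:2]-P;T=toolrot()
j=np.rad2deg(np.arctan2(T[1,1],T[0,1]))+90
print(s['t'],s['eef_pos'],s['ft_force'],"jaw+90",j,"r",np.linalg.norm(d),"plate est",np.rad2deg(np.arctan2(d[1],d[0]))+np.rad2deg(np.arcsin(57/np.linalg.norm(d))))
wi=cams.camera_info("wrist");w=cams.read_camera("wrist");np.save("w6.npy",wi,allow_pickle=True)
cv2.imwrite("pics/wrist6.png",w)
E
```

```text
12.85 [604.91761606 251.83638697  40.71671853] [-0.04249593  0.23223123  0.13435583] jaw+90 73.31522484328089 r 195.40896159129974 plate est 73.61262264786981
```

View pics/wrist6.png

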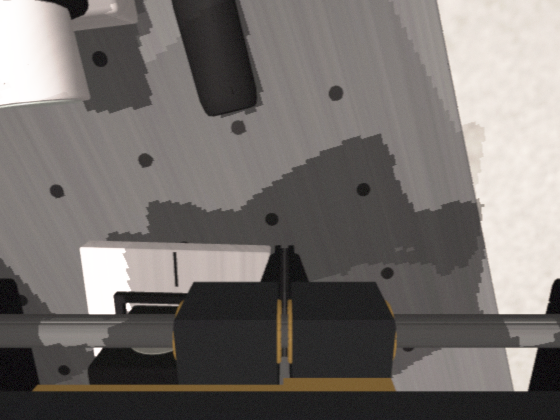

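The wrist view shows the plate end edge from (82,247) to (272,246), the scribe line at x≈176, the lens front upper left at (45,95) and the driver end at (230,110). Everything is clear. I'll compute the heading from the edge.

```bash
python3 - <<'E'
from h import *
wi=np.load("w6.npy",allow_pickle=True).item();g=cv2.cvtColor(cv2.imread("pics/wrist6.png"),6).astype(float)
P=np.array([497.5,88.6])
pts=[]
for u in list(range(86,106))+list(range(150,258)):
    col=g[238:262,u];pts.append((u,238.5+np.diff(cv2.GaussianBlur(col[:,None],(1,5),0)[:,0]).argmax()))
pts=np.array(pts);vx,vy,x,y=cv2.fitLine(pts.astype(np.float32),cv2.DIST_HUBER,0,.01,.01).ravel()
for z in(36,26):
    a,b=[atz(wi,u,y+(u-x)*vy/vx,z)[:2] for u in(82,270)];e=b-a;print(z,a,b,np.linalg.norm(e),"heading",np.rad2deg(np.arctan2(e[1],e[0]))+90)
for p in((175.5,253),(177,285)):
    q=atz(wi,*p,36)[:2]-P;print("scribe",q,np.linalg.norm(q),np.rad2deg(np.arctan2(q[1],q[0])))
print(y+(82-x)*vy/vx,y+(270-x)*vy/vx)
E
```

```text
36 [520.36758902 295.49420418] [604.26791231 269.30250863] 87.89351036615011 heading 72.66287160014129
26 [513.60107581 293.39749623] [602.72650647 265.5746458 ] 93.36730367652453 heading 72.66287160014127
scribe [ 62.7129115  189.20592477] 199.32835030737257 71.66205651288142
scribe [ 57.23959381 173.34119347] 182.54736495875383 71.72608192006687
242.17636 244.0373
```

Emit:
carry_out --grip '[1,1,1,1,1]' --pt "0 -0.01 -0.003" --pt "0 -0.01 -0.003" --pt "0 -0.01 -0.003" --pt "0 -0.01 -0.003" --pt "0 -0.0085 -0.0025" --turn '[-0.0083,-0.0083,-0.0083,-0.0083,-0.007]'

```text
t: 13.4
eef_pos: [582.8, 264.7, 40.8]
tcp_rot: [0.162, 1.571, -1.572]
ft_force: [1.2, -1.2, -0.1]
opening: -0.0
```

Emit:
carry_out --grip '[1,1,1,1,1]' --pt "0 0 0" --pt "0 0 0" --pt "0 0.01 0.003" --pt "0 0.02 0.01" --pt "0 0.02 0.01" --turn '[0,0,0,0,0]'

```text
t: 13.9
eef_pos: [607.1, 248.4, 40.8]
tcp_rot: [1.489, 1.571, -0.247]
ft_force: [0.0, -0.5, -0.5]
opening: 0.003
```

Emit:
carry_out --grip '[1,1,1,1,1]' --pt "-0.06 0 0" --pt "-0.08 0 0" --pt "-0.08 -0.04 0.02" --pt "-0.08 -0.05 0.03" --pt "-0.06 -0.05 0.03" --turn '[0,0,0,0,0]'

```text
t: 14.4
eef_pos: [530.6, 220.1, 223.0]
tcp_rot: [1.966, 1.569, 0.23]
ft_force: [-0.2, 0.9, 0.5]
opening: 0.002
```

Emit:
carry_out --grip '[1,1]' --pt "0 0 0" --pt "0 0 0" --turn '[0,0]'

```text
t: 14.6
eef_pos: [531.2, 220.5, 221.6]
tcp_rot: [1.961, 1.569, 0.224]
ft_force: [-0.3, 0.6, -0.4]
opening: 0.005
```

```bash
python3 - <<'E'
from h import *
s=env.state();print(s['t'],s['eef_pos'],s['joints'])
wi=cams.camera_info("wrist");w=cams.read_camera("wrist");np.save("w7.npy",wi,allow_pickle=True)
cv2.imwrite("pics/wrist7.png",w)
E
```

```text
14.6 [531.15261079 220.53479515 221.64881439] [ 2.78753182e-01  4.26615681e-01  1.69364204e+00 -1.29590556e-04
  1.01930679e+00  4.44441455e-01]
```

View pics/wrist7.png

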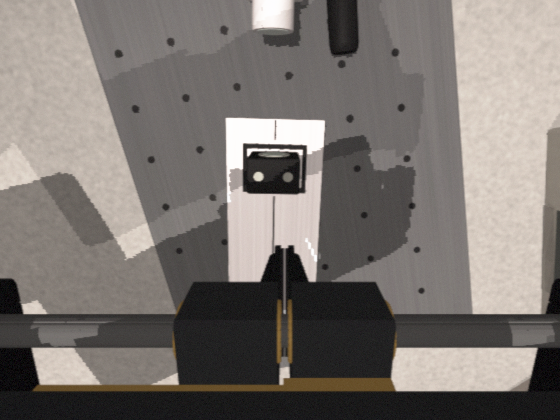

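The wrist view shows the scribe line at (276,122)–(274,240), pointing at the lens front at (273,25). The cell sits inside the frame, with its ports at (258,177) and (288,177).

```bash
python3 - <<'E'
from h import *
wi=np.load("w7.npy",allow_pickle=True).item();ti=cams.camera_info("top");P=np.array([497.5,88.6])
g=cv2.cvtColor(cv2.imread("pics/wrist7.png"),6).astype(float)
hd=lambda e:round(float(np.rad2deg(np.arctan2(e[1],e[0]))),2)
# scribe: dark column minimum per row
pts=[(268+np.convolve(g[r,268:282],[1,1,1],'same')[1:-1].argmin()+1,r) for r in list(range(123,139))+list(range(200,240))]
vx,vy,x,y=cv2.fitLine(np.array(pts,np.float32),cv2.DIST_HUBER,0,.01,.01).ravel()
a,b=[atz(wi,x+(r-y)*vx/vy,r,36)[:2] for r in(238,123)];print("scribe",a,b,hd(b-a),"from pin",hd(b-P))
c1,c2=[atz(wi,*p,36)[:2] for p in((226,118.5),(325,120.5))];m=(c1+c2)/2;print("end",np.linalg.norm(c2-c1),"edge hd",hd(c2-c1)+90,"mid from pin",hd(m-P),np.linalg.norm(m-P))
p1,p2=[atz(wi,*p,82)[:2] for p in((258,177),(288,177))];print("cell",(p1+p2)/2,hd(p2-p1)+90)
q=[atz(wi,*p,40)[:2] for p in((243.5,144.5),(306.5,146.5),(304.5,192.5),(243.5,191.5))];print("frame",np.mean(q,0))
for p,z in (((273,26),60),):
    L=atz(wi,*p,z)[:2];print("lens",L,hd(L-P),np.linalg.norm(L-P), "from end mid",hd(L-m))
b,cc=atz(ti,420,193,72),None;print("btn top",b)
w1=np.load("w1.npy",allow_pickle=True).item();print("btn w1",atz(w1,380,63,72),tri(ray(w1,380,63),ray(ti,420,193)))
E
```

```text
scribe [513.28706812 173.19266582] [534.8521412  282.26693467] 78.82 from pin 79.08
end 89.42176654550558 edge hd 79.35 mid from pin 78.99 200.32667273831885
cell [527.11270803 242.58911697] 80.45
frame [527.23264578 241.45370813]
lens [546.70639143 356.90369113] 79.61 272.778554199551 from end mid 81.32
btn top [ 553.5417047  -328.04669749   72.        ]
btn w1 [ 554.80761049 -328.2405138    72.        ] (array([ 553.39327538, -326.82117485,   77.52483922]), [0.6, 0.6])
```

The plate is at about 79.1° and the lens at about 80° (79.6–80.2), so it is within tolerance at roughly 1°. The cell is within about 1 mm of the pocket centre. Now I'll go to the button at (554,-328,72).

Emit:
carry_out --grip '[1,1,1,1,1]' --pt "0 0.017 0.0827" --pt "0 0.017 0.0827" --pt "0 0.017 0.0827" --pt "0 0.017 0.0827" --pt "0 0.017 0.0827" --turn '[0,0,0,0,0]'

```text
t: 15.15
eef_pos: [538.9, 8.1, 219.2]
tcp_rot: [-1.466, 1.568, 3.082]
ft_force: [1.7, 0.1, 0.3]
opening: 0.007
```

Emit:
carry_out --grip '[1,1,1,1,1]' --pt "0 0.017 0.0827" --pt "0 0.017 0.0827" --pt "0 0.017 0.0827" --pt "0 0.017 0.0827" --pt "0 0.017 0.0827" --turn '[0,0,0,0,0]'

```text
t: 15.65
eef_pos: [546.7, -203.2, 219.1]
tcp_rot: [-1.856, 1.568, 2.691]
ft_force: [-0.6, -0.8, 0.0]
opening: 0.007
```

Emit:
carry_out --grip '[1,1,1,1,1]' --pt "0 0.017 0.0827" --pt "0 0.017 0.0827" --pt "0 0.017 0.0827" --pt "0.06 0 0" --pt "0 0 0" --turn '[0,0,0,0,0]'

```text
t: 16.15
eef_pos: [549.9, -328.0, 185.6]
tcp_rot: [-2.044, 1.563, 2.501]
ft_force: [0.7, -0.2, 0.7]
opening: 0.005
```

```bash
python3 - <<'E'
from h import *
s=env.state();print(s['t'],s['eef_pos'])
wi=cams.camera_info("wrist");w=cams.read_camera("wrist");np.save("w8.npy",wi,allow_pickle=True)
cv2.imwrite("pics/wrist8.png",w);print(proj(wi,[554.3,-328,72]))
g=cv2.cvtColor(w,6);u,v=proj(wi,[554.3,-328,72]).astype(int);y0,x0=max(v-45,0),u-45
c=g[y0:v+45,x0:u+45];n,l,st,ce=cv2.connectedComponentsWithStats((c<60).astype(np.uint8))
for k in range(1,n):
  if st[k,4]>150:print(st[k],ce[k]+[x0,y0],atz(wi,*(ce[k]+[x0,y0]),72))
print(shift([554.3,-328,95]))
E
```

```text
16.15 [ 549.88852987 -328.00674181  185.59926139]
[289.38849864 210.3787213 ]
[ 32  24  33  38 936] [291.88247863 208.3258547 ] [ 556.44362175 -326.70156055   72.        ]
(array([0.1855, 0.0085, 0.0003]), None)
```

View pics/wrist8.png

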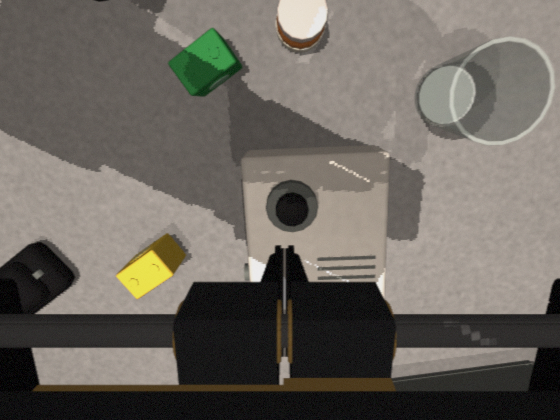

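The view shows the button at (292,208) in its collar, just ahead of the fingertips. I'll descend above it with a 5 mm correction.

Emit:
carry_out --grip '[1,1,1,1,1]' --pt "0 0.0107 -0.003" --pt "0.08 0 0" --pt "0.08 0 0" --pt "0.025 0 0" --pt "0 0 0" --turn '[0,0,0,0,0]'

```text
t: 16.7
eef_pos: [557.1, -326.1, 97.8]
tcp_rot: [-2.024, 1.569, 2.524]
ft_force: [-0.4, -0.0, -0.1]
opening: 0.004
```

Emit:
carry_out --grip '[1,1,1]' --pt "0 0 0" --pt "0 0 0" --pt "0 0 0" --turn '[0,0,0]'

```text
t: 17.0
eef_pos: [557.4, -327.1, 100.0]
tcp_rot: [1.074, 1.568, -0.661]
ft_force: [0.0, 0.3, 0.9]
opening: 0.002
```

Emit:
carry_out --grip '[1,1,1,1,1]' --pt "0.02 -0.003 0" --pt "0.008 0 0" --pt "0.004 0 0" --pt "0.003 0 0" --pt "0 0 0" --turn '[0,0,0,0,0]'

```text
t: 17.5
eef_pos: [555.1, -326.5, 80.8]
tcp_rot: [-1.661, 1.57, 2.887]
ft_force: [-1.6, 0.1, 4.7]
opening: 0.005
```

Emit:
carry_out --grip '[1,1]' --pt "0.003 0 0" --pt "0 0 0" --turn '[0,0]'

```text
t: 17.7
eef_pos: [555.2, -326.5, 80.2]
tcp_rot: [-0.231, 1.571, -1.966]
ft_force: [-4.1, 2.3, 10.8]
opening: 0.005
```

There is 4.7 N at z=80.8 and 10.8 N at z=80.2, which fits the 5 N spring and bottoming out at 66 mm. I'll hold briefly, then retract.

Emit:
carry_out --grip '[1,1,1,1,1]' --pt "0.002 0 0" --pt "0 0 0" --pt "-0.02 0 0" --pt "-0.08 0 0" --pt "-0.08 0 0" --turn '[0,0,0,0,0]'

```text
t: 18.2
eef_pos: [555.1, -326.2, 168.7]
tcp_rot: [-2.086, 1.569, 2.462]
ft_force: [0.6, -0.1, -0.1]
opening: 0.002
```

```bash
python3 - <<'E'
from h import *
s=env.state();print(s['t'],s['eef_pos'],s['ft_force'])
t=cams.read_camera("top");cv2.imwrite("pics/top9.png",t)
sd=cams.read_camera("side");w=cams.read_camera("wrist")
o=np.zeros((600,800,3),np.uint8);o[:400,:500]=cv2.resize(t[135:275,60:235],(500,400),interpolation=2);o[:300,500:]=cv2.resize(sd[180:320,120:260],(300,300));o[320:545,500:]=cv2.resize(w,(300,225))
cv2.imwrite("pics/c9.png",o)
E
```

```text
18.2 [ 555.07919029 -326.21968375  168.65889809] [ 0.55457408 -0.05980449 -0.11458209]
```

View pics/c9.png

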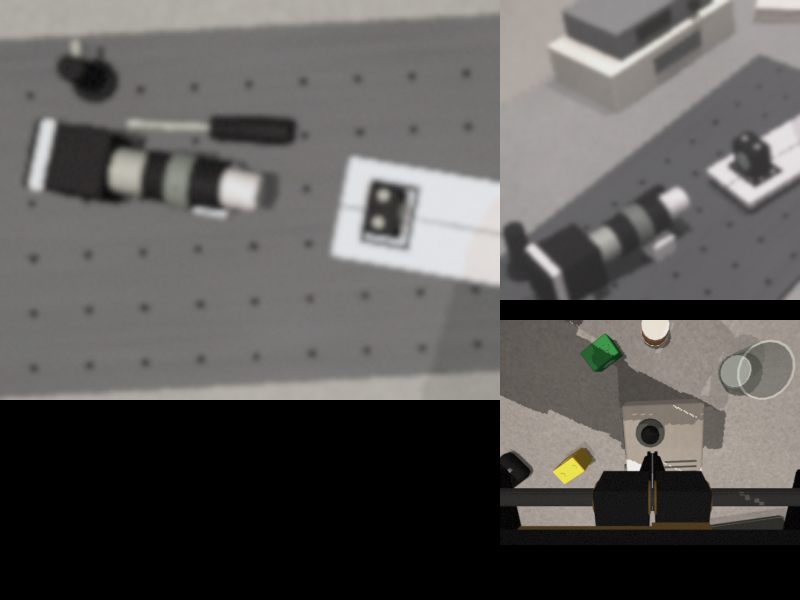

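The top view shows the scribe line sloping 9.2° and the lens axis 9.5°, aligned. The cell is upright in the frame, the lens and driver are undisturbed, and the button is up. Handing in.

```bash
python3 -c "
from cell import env
print(env.job_done())"
```

```text
the job is handed in; nothing more can be done
None
```

All three steps are done and the job is handed in at about 18 s of the 64 s allowed; the interface reports no verdict.

**What I did:** I gripped the black sample cell across its 44 mm width. I set it in the pocket with the plate at about 32° and let go. Then I pushed the plate's right long edge near the free corner with the closed fingertips until it pointed at the lens. Last, I pressed the capture button and backed off.

**Last checks:**

| Check | Result |
|---|---|
| Plate heading | about 79.1° against about 80° for the lens (estimates 79.6–80.2°), roughly 1° off with 3.4° allowed; the final top view shows plate line and lens axis parallel within about 0.3° |
| Cell in pocket | upright, centre about 1 mm from the pocket centre, windows along the plate within about 1.5° |
| Button | no direct reading of its travel; 4.7 N rising to 10.8 N at the height expected for fully down, and the tool reads no force after backing off |
| Bystanders and lens | lens and driver look undisturbed in the last pictures; I saw no contact with any other item, but did not measure their positions |

**Disagreements between measurements:**
- Two-view heights were 3–5 mm off at the pocket lips and the button, about 6 mm at the lens, and about 8–11 mm at the pocket in a first coarse pairing. The given sizes and the contact heights at pocket and button matched.
- During the push, three estimates of the plate heading ranged from 71.7° to 73.6°. I settled the final angle from a clear view above.

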